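# Find the concealed catch of the lamp warm-up unit and open its cover

## Task

The sliding cover over the lamp in the warm-up unit is held by a concealed catch: one of the four look-alike flush plates in the strip along the unit's front edge, nobody marked which, the other three being dead blanks. Feel across the strip with the fingertips for the plate that gives, press it down until the cover springs back a little, then push the cover fully back so that the lamp lies open for changing. Nothing is to be grasped or lifted: leave the lamp and all the things standing round the unit where they are.

Things in the scene. Friction and masses are not known exactly. Their poses are not given: they have to be found in the camera images.
- unit: lamp warm-up unit, a beige box fixed on the bench, 190 (x) x 250 (y) x 62 mm high; origin under its centre on the bench, z up, -x is its front (towards the robot). Its flat deck is at z = 62 mm: at the front the strip of plates, then a 7 mm bar, then the dark cover between two aluminium rails (y = +-94 to +-106 mm, top at z = 70 mm, from x = -36 to +90 mm)
- strip (a point): middle of the strip of four plates in the unit's deck, at deck height (unit x = -65, y = 0, z = 62 mm; axes as the unit's). The plates have the housing's colour, are 43 (x) x 53 (y) mm each, flush with the deck, parted by 1 mm joints, in a row along y with centres at y = +81, +27, -27, -81 mm from here. One, a different one each time, is the catch; the other three are rigid
- catch (a joint): how far the catch plate is pressed down, m: 0 = flush with the deck, 0.007 = fully down. Spring-loaded: it begins to give at about 1.2 N, is fully down at 3 to 4 N, frees the cover from about 4 mm down, and springs up when let go. The value does not tell where the plate is
- cover (a joint): how far the cover has slid back (towards the unit's +x), m: about 0 = shut, 0.055 = fully back at its stop. Once the catch is down, a spring pin throws it back about 15 mm; from there it must be pushed (1 to 3 N) and stays where it is left
- cover_ledge (a point): middle of the top edge of the thumb ledge's upright front face; moves with the cover. Cover: dark plate, 62 (x) x 198 (y) mm, top at z = 67 mm. Ledge: black rubber wedge on it, 100 mm wide (y), top at z = 77 mm; its upright face looks to the unit's -x (push here, to +x; shut, it is at unit x = -22.5 mm, y = 0), sloping away behind. The cover's front edge is 13 mm before the face
- lamp_mid (a point): centre of the lamp that lies loose in the bay under the cover, along the unit's y: 151 mm long, 37 mm across, black base with yellow band; its top is 15 mm below the deck
- lamp_spare: spare lamp lying behind the unit: glass tube with black base and red band, 151 x 37 mm; origin under its middle
- bottle_white: white bottle with white cap, 37 mm across, 88 mm high, standing behind the unit; origin under its centre
- bottle_green: white bottle with green cap, 37 mm across, 88 mm high, standing behind the unit; origin under its centre
- vial_red: small clear vial with red cap, 20 mm across, 48 mm high, standing before the unit's front, left of its middle; origin under its centre
- marker: red felt marker, 138 x 13 mm, lying on the front strip of the bench at the left; origin under its middle
- case: small flat black case with clear lid, 60 x 92 x 21 mm, on the front strip of the bench at the right; origin under its centre

How it is judged:
On the way, in this order (a step that is already met when the one before it is completed fails the run):
1. the catch plate is found and pressed down far enough to free the cover (value of joint catch above 0.0035 m).
2. the cover is slid fully back (value of joint cover above 0.05 m), for 0.1 s.
At the end, for the whole second after the job is handed in: the cover is fully back (within 5 mm of its stop) and at rest, the catch plate has sprung up flush again (within 1.5 mm), the lamp lies in its bay (within 15 mm of where it was) and the spare lamp, bottles, vial, marker and case are within 20 mm of where they were (value of joint cover above 0.05 m and velocity of joint cover below 0.005 m/s and value of joint catch below 0.0015 m and distance of lamp_mid from where it was at the start of the episode below 0.015 m and distance of each of lamp_spare, bottle_white, bottle_green, vial_red, marker, case from where it was at the start of the episode below 0.02 m); the robot touches nothing.
It fails at once if the lamp is lifted or shoved in its bay (distance of lamp_mid from where it was at the start of the episode above 0.015 m).
It fails at once if a thing standing round the unit is lifted, carried or knocked away (20 mm) (distance of any of lamp_spare, bottle_white, bottle_green, vial_red, marker, case from where it was at the start of the episode above 0.02 m).
It also fails if it takes over 51 s, if anything falls off the work surface, if the arm or the gripper's body presses on something with over 40 N, if the wrist force passes 120 N, or if a joint passes its speed limit or range.

## Robot

A 6-joint arm with a two-finger parallel gripper is mounted at the origin on a cart in front of the work surface, level with it; the furniture and walls round the work are solid. World frame = base frame: x ahead of the robot, y to its left, z up, the work surface at z = 0. Lengths are in m, angles in rad, forces in N, time in s.
With the tool pointing down it reaches from about 0.35 to 0.775 m from the base axis. Payload 7.3 kg.
Tool frame: the origin (TCP) lies on the centre line of the jaws, within the pads' length; the fingertips stand 17 mm ahead of it and the grasp point (between the pads) lies 2 mm behind it (robot.tcp_to_tips is the distance from the TCP to the fingertips, in m); z points along the fingers, y is the line along which they close (so a half turn about z gives the same grasp; the last joint's range is limited). The gripper opens to 92 mm and grips with 3 to 60 N. Pads are 19 mm wide; open, the fingers measure 130 mm over their backs; the gripper's body (75 mm by 190 mm) begins 47 mm behind the grasp point.
Start: joints at [-0.146, 0.342, 1.524, -0, 1.275, -0.146], TCP at [0.525, 0, 0.244] pointing down, gripper open.
Joint ranges: [-2.53, 2.53], [-0.77, 2.02], [0.04, 2.7], [-1, 4.14], [0.28, 2.66], [-3.11, 3.11]. Speed limits (rad/s): [2.57, 2.57, 3.14, 3.14, 3.14, 3.14].

## Interface

Orientations are given as [roll, pitch, yaw] about the fixed x, y, z axes, in that order (R = Rz(yaw) Ry(pitch) Rx(roll)).
In Python, from cell import robot gives the robot as it stands. The module is installed in compiled form; this text tells all that it offers.
- The arm moves only by the tool carry_out, never from a script. Its argument "commands" is a list of rows, each a list of 3 entries, a list of its own where there are three numbers: the shift along the tool's x, y, z in m, then the turn about the tool's z in rad, then the opening, from 0 (shut) to 1 (fully open). In form: [[[dx, dy, dz], yaw, claw], ...]. A call has 1 to 20 rows; each row shifts and turns the commanded pose from where the row before left it, along the tool's axes as they then stand; what a row does not reach is not made up. A row lasts 1/8 s, in which the tool goes at most 62.5 mm and 10.7 degrees, less where a joint would pass 70% of its speed; a pose out of reach is approached as far as the arm can. A call is refused whole if a number of a shift passes 0.0625 or a number of a turn 0.188, either way. A call with a gripper value outside its range is refused whole. The fingers move at their own pace and stop on an object; "newtons" is the grip in N (left out, the last holds). Time passes only in rows, so rows that do not move let the fingers close. It gives the time, the measured TCP pose, the force, the opening and the grip force at its end, in the units of the state.
- robot.observe(): the state, without advancing time (a new reading comes with each control period).
- robot.read_camera(name): name is "scene" or "side" or "wrist"; returns a dict with "pixels" (420x560x3 uint8, red, green, blue), "fx", "fy", "cx", "cy" (pixels), "k1" (the pictures are not rectified: a ray, as slopes to the right and down, at radius r is drawn at 1 + k1 r^2 times it, then the intrinsics apply), "view" (4x4, takes a point from world to camera coordinates); the wrist camera has in their place "T_tool_cam" (4x4, takes a point from camera to tool coordinates, whose origin is the TCP and whose axes are the flange's). Camera axes: x right, y up, looking along -z (the intrinsics and any distortion apply to the point x, -y, -z); pixel columns grow to the right and rows downward; lengths in m; the calibration is good to about 2 mm. A picture is of the moment at which its call begins: read the wrist's pose just before it. There is no depth.
- robot.hand_in(): hands the job in; it is judged then, once.
Trained networks look in a picture, given as the dict that the camera call returned (one of the last four; its "shot" number tells which), for a name from the list of things; names that differ only in an ending like _2 or _b are one class to them, and where a whole thing is asked for, a point or a joint stands for the part that bears it (a point fixed in the world has none). Each returns a list of dicts, best first, with "p" (0 to 1); they miss things now and then, are a little off and sometimes report something else, mostly with a low value. They report only what shows in the picture. A call takes as long as a camera call.
- robot.find_in(picture, name): "at" ([column, row] in pixels, amid what is visible of it).
- robot.tip_of(picture, name): "at" ([column, row] in pixels: a listed point, or the origin of a listed thing).
The state is a dict: "time": time; "qpos": joint angles; "qvel": joint speeds; "joint_efforts": joint torques, N m; "tool_pos": TCP position; "tool_rot": TCP orientation; "contact_force": force on the tool from outside, world axes, zero at the start; "torque": the same for the moment, N m; "opening": finger opening in m; "grip_force": force on a finger pad.
Only numpy, scipy, OpenCV 4.12 (cv2) and the standard library are available. Lean on these libraries where they do the work, as an engineer would, in place of code of your own. Each camera call takes 0.05 s, during which the arm holds its last target. There are 200 camera calls.

## Working session

There is one attempt and no reset: what is moved stays moved. The work goes in short steps, Python scripts to look and compute and a tool call to move; the robot and the scene stay as the last step left them, time stands still between calls to the robot, and variables do not carry over. Pictures are saved under pics/ and viewed, at most 10 in all, crops included, and the job is handed in when it is done.

Besides the shell and the picture viewer there is one more tool, called after "Emit:" as name(argument=value, ...) on one line, values as JSON. carry_out: Moves the arm, as the interface text tells. Its arguments: {"type":"object","properties":{"commands":{"type":"array"},"newtons":{"type":"number"}},"required":["commands"]}

```bash
mkdir -p pics; cat > h.py <<'E'
import numpy as np, cv2
from cell import robot
from scipy.spatial.transform import Rotation as R
def ray(p,uv,T=None):
    K=np.array([[p['fx'],0,p['cx']],[0,p['fy'],p['cy']],[0,0,1.]])
    u=cv2.undistortPoints(np.array([[uv]],float),K,np.array([p['k1'],0,0,0,0.]))[0,0]
    M=np.linalg.inv(p['view']) if T is None else T@p['T_tool_cam']
    d=M[:3,:3]@np.array([u[0],-u[1],-1]); return M[:3,3],d
def at_z(p,uv,z,T=None):
    o,d=ray(p,uv,T); return o+d*(z-o[2])/d[2]
def tcp():
    s=robot.observe(); T=np.eye(4); r=np.array(s['tool_rot'])
    T[:3,:3]=R.from_euler('xyz',r).as_matrix() if r.shape==(3,) else r
    T[:3,3]=s['tool_pos']; return T
def save(p,n): cv2.imwrite('pics/'+n,p['pixels'][:,:,::-1])
E
python3 - <<'E'
from h import *
print(robot.observe())
hz=dict(strip=.062,cover_ledge=.077,lamp_spare=0,bottle_white=0,bottle_green=0,vial_red=0,marker=0,case=0,unit=0)
ims=[]
for c in('scene','side','wrist'):
    T=tcp() if c=='wrist' else None
    p=robot.read_camera(c); ims.append(p['pixels']); 
    for n,z in hz.items():
        for r in robot.tip_of(p,n)[:1]: print(c,n,r['p'],np.round(r['at']),at_z(p,r['at'],z,T).round(4))
im=np.hstack(ims[:2]); cv2.imwrite('pics/a.png',cv2.resize(im,(800,300))[:,:,::-1]); cv2.imwrite('pics/w.png',ims[2][:,:,::-1])
E
```

```text
{'time': 0.0, 'qpos': array([-1.45998417e-01,  3.42732594e-01,  1.52499793e+00, -8.90197816e-06,
        1.27542822e+00, -1.45975216e-01]), 'qvel': array([ 4.56157575e-04, -7.23747967e-05,  1.05299986e-03, -2.74360784e-03,
        6.78112608e-04, -1.54628915e-03]), 'joint_efforts': array([ 7.61924657e-04, -4.31245601e+01, -2.44219762e+01,  7.17750052e-02,
        5.59406646e-02, -1.04314388e-04]), 'tool_pos': array([5.24618070e-01, 7.66586347e-05, 2.43046497e-01]), 'tool_rot': array([-3.14004198e+00, -2.19377352e-04,  1.57077555e+00]), 'contact_force': array([-0.27549781, -0.16293279, -0.45988292]), 'torque': array([-0.03888223, -0.00304712,  0.03941048]), 'grip_force': 0.0, 'opening': 0.09177838268142888}
scene strip 0.74 [256. 220.] [0.4671 0.023  0.062 ]
scene cover_ledge 0.73 [249. 208.] [0.5051 0.042  0.077 ]
scene bottle_white 0.45 [203. 205.] [0.6411 0.1904 0.    ]
scene bottle_green 0.61 [226. 199.] [0.6711 0.1223 0.    ]
scene vial_red 0.6 [232. 254.] [0.3975 0.0887 0.    ]
scene marker 0.63 [146. 253.] [ 0.4118  0.3261 -0.    ]
scene case 0.91 [403. 245.] [ 0.4147 -0.3736  
[... 191 characters left out ...]
5. 256.] [ 0.682  -0.0043  0.    ]
side bottle_white 0.91 [314. 295.] [0.6272 0.1739 0.    ]
side bottle_green 0.45 [290. 286.] [0.6602 0.1209 0.    ]
side vial_red 0.32 [312. 296.] [0.6325 0.1729 0.    ]
side case 0.42 [262. 134.] [ 0.4107 -0.3853  0.    ]
side unit 0.55 [315. 237.] [0.519  0.0369 0.    ]
wrist cover_ledge 0.56 [265. 153.] [0.509  0.0378 0.077 ]
wrist lamp_spare 0.75 [416. 182.] [ 0.683  -0.0043  0.    ]
wrist bottle_white 0.74 [390.  12.] [0.6388 0.1772 0.    ]
wrist bottle_green 0.76 [405.  69.] [0.6583 0.121  0.    ]
wrist vial_red 0.91 [170.  93.] [0.4013 0.0956 0.    ]
wrist case 0.65 [288. 140.] [0.5315 0.0444 0.    ]
wrist unit 0.86 [286. 139.] [0.5298 0.0457 0.    ]
```

View pics/a.png

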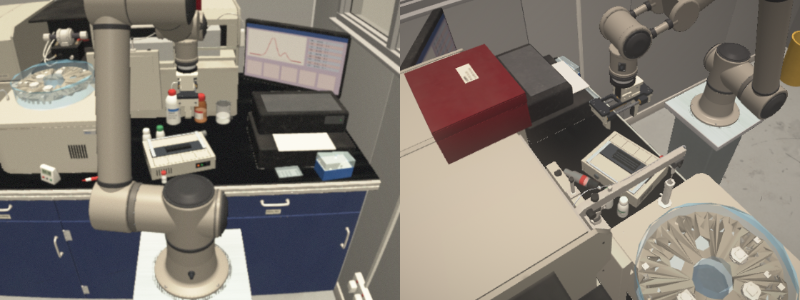

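View pics/w.png

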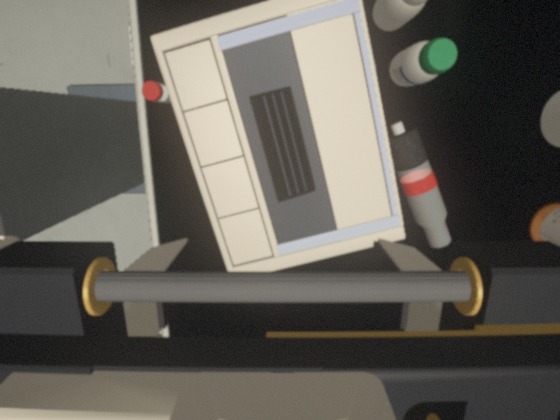

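The wrist view shows the unit turned about 15°. The strip runs from (188,47) to (252,262), with plate joints near (205,105), (223,161) and (238,212). The ledge is near (283,143), and the vial cap at (153,91) is in front. I'll fit the unit pose from these corners.

```bash
python3 - <<'E'
from h import *
T=tcp(); p=robot.read_camera('wrist')
uv=[(183,110),(228,99),(203,166),(243,156),(218,217),(259,208),(164,53),(212,40)]
ux=[-86.5,-43.5]*4; uy=[54,54,0,0,-54,-54,108,108]
W=np.array([at_z(p,u,.062,T)[:2] for u in uv]); U=np.c_[ux,uy]/1000
a=U-U.mean(0); b=W-W.mean(0); u,s,v=np.linalg.svd(a.T@b); Rm=(u@v).T
t=W.mean(0)-Rm@U.mean(0); yaw=np.arctan2(Rm[1,0],Rm[0,0])
print('yaw',yaw,'t',t,'res mm',((U@Rm.T+t-W)*1000).round(1).tolist())
for y in(81,27,-27,-81): print(y,(Rm@[-.065,y/1000]+t).round(4))
print('ledge',(Rm@[-.0225,0]+t).round(4), 'side strip .466 .0333')
E
```

```text
yaw 0.2524739389983897 t [0.53042607 0.04453534] res mm [[0.7, -1.1], [-0.2, 0.0], [-1.4, -0.8], [1.0, 0.4], [0.0, -1.4], [0.0, 0.0], [1.1, 1.3], [-1.3, 1.6]]
81 [0.4473 0.1067]
27 [0.4607 0.0544]
-27 [0.4742 0.0022]
-81 [ 0.4877 -0.0501]
ledge [0.5086 0.0389] side strip .466 .0333
```

Emit:
carry_out(commands=[[[0, 0, 0], 0.165, 0], [[0, 0, 0], 0.165, 0], [[0, 0, 0], 0.165, 0], [[0, 0, 0], 0.165, 0], [[0, 0, 0], 0.165, 0], [[0, 0, 0], 0.165, 0], [[0, 0, 0], 0.165, 0], [[0, 0, 0], 0.163, 0], [[-0.016, 0.013, 0.02], 0, 0], [[-0.016, 0.013, 0.03], 0, 0], [[-0.016, 0.013, 0.03], 0, 0], [[0, 0, 0.03], 0, 0], [[0, 0, 0.025], 0, 0], [[0, 0, 0.01], 0, 0], [[0, 0, 0], 0, 0], [[0, 0, 0], 0, 0]])

```text
time: 3.55
tool_pos: [0.489, -0.0498, 0.0997]
tool_rot: [3.141, -0.002, 0.253]
contact_force: [-0.7, 0.0, 0.6]
opening: 0.0003
grip_force: 0.0
```

```bash
python3 - <<'E'
from h import *
s=robot.observe();T=tcp(); print(s['time'],s['tool_pos'],s['tool_rot'],s['contact_force'],s['opening'])
p=robot.read_camera('wrist'); save(p,'w2.png')
E
```

```text
3.55 [ 0.4890023  -0.04982939  0.09965754] [ 3.14069666e+00 -1.63795041e-03  2.53017753e-01] [-0.66838121  0.04367352  0.60464146] 0.00026425118897330745
```

View pics/w2.png

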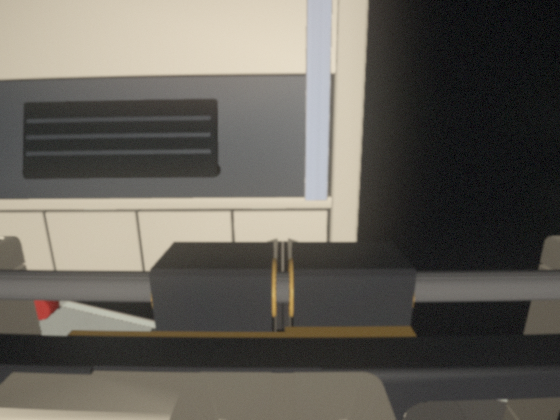

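The tool is aligned with the unit and above the rightmost plate (y=-81), with the tips at about z 83 mm. I'll lower it gently.

Emit:
carry_out(commands=[[[0, 0, 0.012], 0, 0], [[0, 0, 0.005], 0, 0], [[0, 0, 0.002], 0, 0], [[0, 0, 0.002], 0, 0], [[0, 0, 0.001], 0, 0], [[0, 0, 0], 0, 0]])

```text
time: 4.35
tool_pos: [0.4881, -0.0497, 0.0791]
tool_rot: [3.141, -0.001, 0.253]
contact_force: [-9.5, 1.9, 25.3]
opening: 0.0002
grip_force: 13.1
```

The plate is rigid (25 N with the tips at deck height), so it's a blank. Next plate.

Emit:
carry_out(commands=[[[0, 0, -0.01], 0, 0], [[0, -0.027, 0], 0, 0], [[0, -0.027, 0], 0, 0], [[0, 0, 0], 0, 0], [[0, 0, 0.006], 0, 0], [[0, 0, 0.002], 0, 0], [[0, 0, 0.002], 0, 0], [[0, 0, 0], 0, 0]])

```text
time: 5.35
tool_pos: [0.4752, 0.0019, 0.0791]
tool_rot: [3.141, -0.001, 0.252]
contact_force: [-8.5, 1.8, 29.9]
opening: 0.0005
grip_force: 14.9
```

Also rigid. Next.

Emit:
carry_out(commands=[[[0, 0, -0.01], 0, 0], [[0, -0.027, 0], 0, 0], [[0, -0.027, 0], 0, 0], [[0, 0, 0], 0, 0], [[0, 0, 0.006], 0, 0], [[0, 0, 0.002], 0, 0], [[0, 0, 0.002], 0, 0], [[0, 0, 0], 0, 0]])

```text
time: 6.35
tool_pos: [0.4615, 0.0544, 0.0766]
tool_rot: [3.141, -0.0, 0.252]
contact_force: [0.6, -0.2, 0.4]
opening: 0.0005
grip_force: 0.3
```

This plate gives: the tips are 2.5 mm below the deck with almost no force. I'll press further.

Emit:
carry_out(commands=[[[0, 0, 0.002], 0, 0], [[0, 0, 0.002], 0, 0], [[0, 0, 0], 0, 0], [[0, 0, 0], 0, 0]])

```text
time: 6.85
tool_pos: [0.4614, 0.0548, 0.0728]
tool_rot: [3.141, -0.0, 0.253]
contact_force: [0.4, -1.4, 2.6]
opening: 0.0002
grip_force: 1.3
```

```bash
python3 - <<'E'
from h import *
T=tcp(); p=robot.read_camera('wrist'); save(p,'w3.png'); print(T[:3,3])
for r in robot.tip_of(p,'cover_ledge'): 
    q=at_z(p,r['at'],.077,T); print(r,q); d=q[:2]-[.5304,.0445]; c,s=np.cos(.2525),np.sin(.2525); print('unit',c*d[0]+s*d[1],-s*d[0]+c*d[1])
E
```

```text
[0.46141999 0.05478426 0.07278625]
{'at': [347.6, 150.9], 'p': 0.8} [0.52277072 0.04251731 0.077     ]
unit -0.007882689759098506 -1.3830541142151537e-05
```

View pics/w3.png

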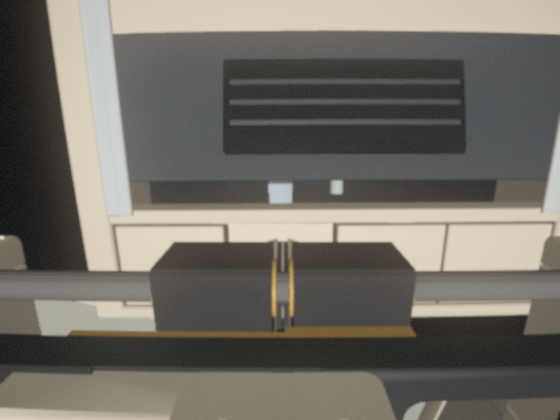

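The cover sprang back about 15 mm, with the ledge now at unit x ≈ -8 mm. The cover's front edge is at row 180 and the bay shows below it. I'll lift, then set the tips down before the ledge face.

Emit:
carry_out(commands=[[[0, 0, -0.015], 0, 0], [[0, 0, -0.012], 0, 0], [[0.013, 0.009, 0], 0, 0], [[0.013, 0.009, 0], 0, 0], [[0.012, 0.009, 0], 0, 0], [[0, 0, 0.006], 0, 0], [[0, 0, 0.005], 0, 0], [[0, 0, 0], 0, 0]])

```text
time: 7.95
tool_pos: [0.5038, 0.0384, 0.088]
tool_rot: [-3.141, 0.002, 0.253]
contact_force: [-0.3, -0.2, -0.3]
opening: 0.0004
grip_force: 0.0
```

Emit:
carry_out(commands=[[[0.005, 0, 0], 0, 0], [[0.005, 0, 0], 0, 0], [[0.005, 0, 0], 0, 0], [[0.005, 0, 0], 0, 0], [[0.005, 0, 0], 0, 0], [[0.005, 0, 0], 0, 0], [[0.005, 0, 0], 0, 0], [[0.005, 0, 0], 0, 0], [[0.004, 0, 0], 0, 0], [[0.003, 0, 0], 0, 0], [[0, 0, 0], 0, 0], [[0, 0, 0], 0, 0]])

```text
time: 9.45
tool_pos: [0.5504, 0.0499, 0.0887]
tool_rot: [3.141, -0.0, 0.253]
contact_force: [-0.8, -0.6, -0.2]
opening: 0.0004
grip_force: 0.4
```

Emit:
carry_out(commands=[[[0.002, 0, 0], 0, 0], [[0.002, 0, 0], 0, 0], [[0.002, 0, 0], 0, 0], [[0, 0, 0], 0, 0]])

```text
time: 9.95
tool_pos: [0.5512, 0.0502, 0.0885]
tool_rot: [-3.141, 0.012, 0.253]
contact_force: [-19.1, -6.8, 12.8]
opening: 0.0006
grip_force: 10.2
```

The cover is against its stop (19 N). I'll back off and lift clear.

Emit:
carry_out(commands=[[[0, 0, 0], 0, 0], [[-0.006, 0, 0], 0, 0], [[-0.008, 0, 0], 0, 0], [[0, 0, -0.03], 0, 0], [[-0.02, 0, -0.04], 0, 0], [[-0.02, 0, -0.04], 0, 0], [[0, 0, 0], 0, 0], [[0, 0, 0], 0, 0], [[0, 0, 0], 0, 0]])

```text
time: 11.08
tool_pos: [0.5037, 0.038, 0.1975]
tool_rot: [-3.141, 0.002, 0.253]
contact_force: [-0.4, 0.6, -0.3]
opening: 0.0006
grip_force: 0.0
```

```bash
python3 - <<'E'
from h import *
T=tcp(); p=robot.read_camera('wrist'); save(p,'w4.png'); print(T[:3,3])
for r in robot.tip_of(p,'cover_ledge'): 
    q=at_z(p,r['at'],.077,T); d=q[:2]-[.5304,.0445]; c,s=np.cos(.2525),np.sin(.2525); print(r,'unit',c*d[0]+s*d[1],-s*d[0]+c*d[1])
E
```

```text
[0.50365081 0.03803627 0.19747195]
{'at': [282.6, 131.2], 'p': 0.87} unit 0.03191773971241335 -0.0006169648852244096
```

View pics/w4.png

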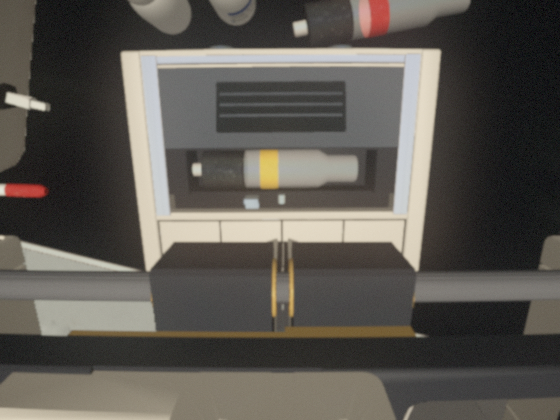

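The lamp lies open at (275,169). The ledge is at unit x = 31.9 mm, so the cover is about 54 mm back, and the arm is clear of everything.

```bash
python3 -c "
from cell import robot
print(robot.hand_in())"
```

```text
the job is handed in; nothing more can be done
None
```

The catch was the plate at y = +27 mm; I pressed it, pushed the cover back to its stop so the lamp lies open, and handed the job in with the arm clear (no verdict came back).

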